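# Fill the tablet jar through the funnel

## Task

Pick up the scoop by its orange handle and pour all five laundry tablets through the green funnel into the glass jar, without the gripper touching the tablets, then put the empty scoop back right way up on the blue mat. Leave the funnel standing in the jar, the jar where it is, and do not disturb the other things on the worktop.

Things in the scene. Friction and masses are not known exactly. Their poses are not given: they have to be found in the camera images.
- scoop: white open-fronted plastic scoop, orange handle, 198 mm long, 160 g. Origin under the middle of the bowl; x to the open front, y across, z up. Bowl x -50 to +50 mm, 86 mm wide, 3 mm walls; floor flat to x = +20, then rising 8 degrees to the lip; side walls fall from 42 mm high at the back to 14 mm at the lip. Starts on the mat with its handle towards the robot, holding the tablets
- scoop_grip (a point): middle of the handle, at x = -88, y = 0, z = 34 mm of the scoop, axes as the scoop's. The handle is a straight bar with flat upright sides, 20 mm wide (along y) and 22 mm high, from x = -50 to -148, centred 34 mm above the scoop's underside
- scoop_lip (a point): middle of the scoop's pouring edge, on the upper face, at x = +50, y = 0, z = 7 mm of the scoop
- tablet1: domed laundry tablet, white below and blue above, 24 mm across and 13 mm thick, about 11 g; origin at the centre of its underside; starts lying in the scoop. Friction on the scoop and funnel is 0.3 to 0.5: it slides on a slope of some 18 to 27 degrees
- tablet2: domed laundry tablet, white below and blue above, 24 mm across and 13 mm thick, about 11 g; origin at the centre of its underside; starts lying in the scoop. Friction on the scoop and funnel is 0.3 to 0.5: it slides on a slope of some 18 to 27 degrees
- tablet3: domed laundry tablet, white below and blue above, 24 mm across and 13 mm thick, about 11 g; origin at the centre of its underside; starts lying in the scoop. Friction on the scoop and funnel is 0.3 to 0.5: it slides on a slope of some 18 to 27 degrees
- tablet4: domed laundry tablet, white below and blue above, 24 mm across and 13 mm thick, about 11 g; origin at the centre of its underside; starts lying in the scoop. Friction on the scoop and funnel is 0.3 to 0.5: it slides on a slope of some 18 to 27 degrees
- tablet5: domed laundry tablet, white below and blue above, 24 mm across and 13 mm thick, about 11 g; origin at the centre of its underside; starts lying in the scoop. Friction on the scoop and funnel is 0.3 to 0.5: it slides on a slope of some 18 to 27 degrees
- jar: clear glass jar, 112 mm high, body 86 mm across, neck 68 mm inside, 3 mm walls, about 380 g, loose on the worktop; origin at the centre of its underside, z up. It stands on the left or the right, the mat on the other side
- funnel: green wide plastic jar funnel, 75 g, loose: four ribs under its cone rest on the jar's rim, its spout hangs in the neck. 80 mm high; mouth 136 mm across inside, 146 over its rolled rim; cone sloping 49 degrees; spout 53 mm inside, 33 mm long. Origin at the centre of the spout's lower end, 83 mm above the jar's underside; z up
- funnel_rim (a point): centre of the funnel's mouth, level with its rim, 163 mm above the worktop
- mat: flat blue plastic mat, 240 x 140 x 4 mm, fixed to the worktop; origin at the centre of its underside, x along its length. At the start the scoop's origin is about 45 mm from it along +x, so that the whole scoop lies on the mat
- softener: bystander: yellow fabric-softener bottle with a purple cap, 76 mm across, 206 mm high; origin under its centre
- spray: bystander: white and blue trigger-spray bottle, 68 mm across, 203 mm high, its head 85 mm long; origin under its centre
- carton: bystander: white and green detergent carton, 65 x 150 x 193 mm high; origin under its centre
- pegs: bystander: grey open basket of clothes pegs, 100 x 140 x 55 mm; origin under its centre
- brush: bystander: wooden scrubbing brush lying bristles down, 150 x 50 x 42 mm, between the mat and the jar; origin under its centre, x along it
- soap: bystander: white dish with a green bar of soap, 85 x 120 x 31 mm; origin under its centre

How it is judged (in metres and radians):
On the way:
1. all five tablets are in the jar, below the funnel's spout, while the scoop is still held up off the mat (horizontal distance between each of tablet1, tablet2, tablet3, tablet4, tablet5 and jar below 0.042 m and z of each of tablet1, tablet2, tablet3, tablet4, tablet5 in the frame of jar below 0.08 m and height (world z) of scoop above 0.05 m), for 0.2 s.
At the end, for the whole second after the job is handed in: All five tablets lie still in the jar, below the end of the funnel's spout; the jar is upright within 40 mm of its start, the funnel upright and fully down in it (within 12 mm of centred); the scoop rests right way up (within 8 degrees), the middle of its bowl over the mat, still (horizontal distance between each of tablet1, tablet2, tablet3, tablet4, tablet5 and jar below 0.042 m and z of each of tablet1, tablet2, tablet3, tablet4, tablet5 in the frame of jar below 0.08 m and angle between jar's own z axis and vertical below 0.1 rad and angle between funnel's own z axis and vertical below 0.12 rad and horizontal distance between funnel and jar below 0.012 m and z of funnel in the frame of jar below 0.09 m and distance of jar from where it was at the start of the episode below 0.04 m and x of scoop in the frame of mat between -0.12 and 0.12 m and y of scoop in the frame of mat between -0.07 and 0.07 m and height (world z) of scoop below 0.015 m and angle between scoop's own z axis and vertical below 0.15 rad and linear speed of scoop below 0.02 m/s and linear speed of each of tablet1, tablet2, tablet3, tablet4, tablet5 below 0.03 m/s); the robot touches nothing.
It fails at once if the fingers touch a tablet (contact force between the fingers and tablet1 above 0.5 N or contact force between the fingers and tablet2 above 0.5 N or contact force between the fingers and tablet3 above 0.5 N or contact force between the fingers and tablet4 above 0.5 N or contact force between the fingers and tablet5 above 0.5 N).
It fails at once if the jar or the funnel is tipped by more than 17 degrees (angle between any of jar, funnel's own z axis and vertical above 0.3 rad).
It fails at once if a bystander is pushed more than 40 mm or tipped by more than 23 degrees (distance of any of softener, spray, carton, pegs, brush, soap from where it was at the start of the episode above 0.04 m or angle between any of softener, spray, carton, pegs, brush, soap's own z axis and vertical above 0.4 rad).
It also fails if it takes over 58 s, if anything falls off the work surface, if the arm or the gripper's body presses on something with over 40 N, if the wrist force passes 120 N, or if a joint passes its speed limit or range.

## Robot

A 6-joint arm with a two-finger parallel gripper is mounted at the origin on the work surface. World frame = base frame: x ahead of the robot, y to its left, z up, the work surface at z = 0. Lengths are in mm, angles in rad, forces in N, time in s.
With the tool pointing down it reaches from about 350 to 975 mm from the base axis. Payload 17.4 kg.
Tool frame: the origin (TCP) lies on the centre line of the jaws, within the pads' length; the fingertips stand 22 mm ahead of it and the grasp point (between the pads) lies 3 mm ahead of it; z points along the fingers, y is the line along which they close (so a half turn about z gives the same grasp; the last joint's range is limited). The gripper opens to 85 mm and grips with 20 to 120 N. Pads are 22 mm wide; open, the fingers measure 114 mm over their backs; the gripper's body (76 mm by 85 mm) begins 54 mm behind the grasp point. The pads swing forward as they close: fully open they stand 13 mm farther back than shut.
Start: joints at [-1.229, 0.116, 1.442, -0, 1.584, -0.038], TCP at [250.237, -626.908, 253.303] pointing down, gripper open.
Joint ranges: [-2.83, 2.83], [-0.83, 2.19], [0.07, 2.5], [-1.14, 4.28], [0.01, 3], [-2.97, 2.97]. Speed limits (rad/s): [1.89, 1.89, 2.22, 3.14, 3.14, 3.14].

## Interface

Orientations are given as a unit quaternion [x, y, z, w].
In Python, from station import state, camera, calibration, job_done gives the robot as it stands.
- The arm moves only by the tool carry_out, never from a script. Its argument "moves" is a list of rows, each a list of 7 numbers: the shift along the world's x, y, z scaled (see below), then the turn, a rotation vector about the world's x, y, z scaled (see below), then the opening, from 0 (shut) to 1 (fully open). A call has exactly 10 rows; each row is the pose to reach, as a shift and turn from the pose commanded when the call began; what a row does not reach only later rows make up. The controller multiplies each number of a shift by 0.2 m and each number of a turn by 90 degrees. A row lasts 1/12 s, in which the tool goes at most 41.7 mm and 7.16 degrees, less where a joint would pass 70% of its speed; a pose out of reach is approached as far as the arm can. A call with a number of a shift or a turn outside -1 to 1 is refused whole. A call with a gripper value outside its range is refused whole. The fingers move at their own pace and stop on an object; "squeeze" is the grip in N (left out, the last holds). Time passes only in rows, so rows that repeat a pose let the fingers close, or fill a call up. It gives the time, the measured TCP pose, the force, the opening and the grip force at its end, in the units of the state.
- state(): the state, without advancing time (a new reading comes with each control period).
- camera(name): name is "scene" or "side" or "wrist"; returns the picture (384x512x3 uint8, red, green, blue); there is no depth.
- calibration(name): a dict with "K" (3x3 intrinsics, pixels), "R" (3x3) and "t" (3): a world point X has camera coordinates R X + t. Camera axes: x right, y down, z forward; pixel columns grow to the right and rows downward; lengths in mm; the calibration is good to about 2 mm. A picture is of the moment at which its call begins: read the wrist's pose just before it. calibration takes no time and is no camera call; for the wrist camera it gives the pose at the moment of the call.
- job_done(): hands the job in; it is judged then, once.
The state is a dict: "time": time; "joints": joint angles; "qd": joint speeds; "joint_torque": joint torques, N m; "ee_pos": TCP position; "ee_rot": TCP orientation; "force": force on the tool from outside, world axes, zero at the start; "moment": the same for the moment, N m; "gripper_width": finger opening in mm; "grasp_force": force on a finger pad.
Only numpy, scipy, OpenCV 4.12 (cv2) and the standard library are available. Lean on these libraries where they do the work, as an engineer would, in place of code of your own. Each camera call takes 0.05 s, during which the arm holds its last target. There are 200 camera calls.

## Working session

There is one attempt and no reset: what is moved stays moved. The work goes in short steps, Python scripts to look and compute and a tool call to move; the robot and the scene stay as the last step left them, time stands still between calls to the robot, and variables do not carry over. Pictures are saved under pics/ and viewed, at most 10 in all, crops included, and the job is handed in when it is done.

Besides the shell and the picture viewer there is one more tool, called after ">>>" by a JSON object that holds its "name" and its "arguments", one argument or row to a line. carry_out: Moves the arm, as the interface text tells. Shifts and turns lie within -1 to 1; 1 stands for 0.2 m of shift or 90 degrees of turn. Its arguments: {"type":"object","properties":{"moves":{"type":"array","items":{"type":"array","items":{"type":"number","minimum":-1,"maximum":1}}},"squeeze":{"type":"number"}},"required":["moves"]}

```bash
mkdir -p pics; ls; python3 - <<'E'
from station import *
import cv2
for n in("scene","side"):
    cv2.imwrite(f"pics/{n}0.png",camera(n)[:,:,::-1]); c=calibration(n); print(n,c)
print(state())
E
```

```text
pics
scene {'K': array([[421.52766691,   0.        , 253.46144675],
       [  0.        , 421.52766691, 197.42657826],
       [  0.        ,   0.        ,   1.        ]]), 'R': array([[-0.09294105,  0.99566379,  0.0039476 ],
       [ 0.76735954,  0.07415504, -0.63691472],
       [-0.63444566, -0.0561663 , -0.77092416]]), 't': array([  70.50171177, -387.75776337, 1667.77801388])}
side {'K': array([[401.80942557,   0.        , 260.66497348],
       [  0.        , 401.80942557, 189.26841713],
       [  0.        ,   0.        ,   1.        ]]), 'R': array([[ 0.9061464 , -0.42272786,  0.01413724],
       [-0.27768211, -0.61977814, -0.73400797],
       [ 0.31904757,  0.66119302, -0.67899369]]), 't': array([-568.54785084,  268.51980111,  936.94923374])}
{'time': 0.1, 'joints': array([-1.22878831e+00,  1.16431072e-01,  1.44218569e+00,  2.31156868e-05,
        1.58395720e+00, -3.77977299e-02]), 'qd': array([-0.00093568, -0.0006216 , -0.00037739, -0.00069145,  0.00037096,
        0.00013426]), 'joint_torque': array([ 2.24129755e-03, -7.33666921e+01, -6.33789396e+01,  2.87419812e-05,
        5.31037615e-03,  3.30710657e-05]), 'ee_pos': array([ 250.20391207, -626.772664  ,  252.64858969]), 'ee_rot': array([ 9.82022428e-01,  1.88763637e-01, -6.29202276e-05, -4.86741179e-04]), 'force': array([ 0.26246965, -0.14347366, -0.49020403]), 'moment': array([ 0.06143562, -0.0238155 , -0.00756975]), 'grasp_force': 0.0, 'gripper_width': 85.3060070690512}
```

View pics/scene0.png

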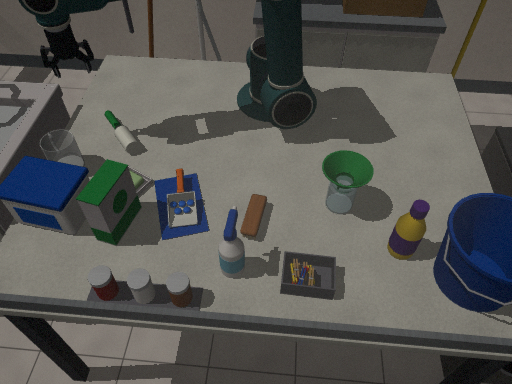

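View pics/side0.png

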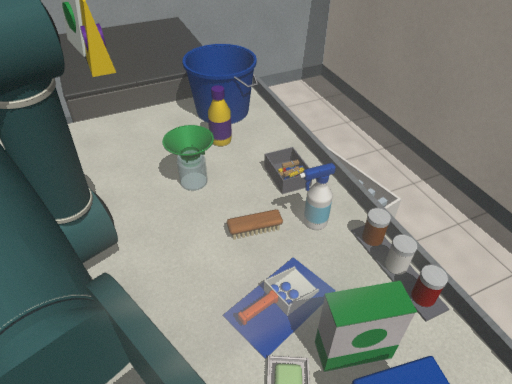

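The scene view shows the scoop on the mat, with its handle at about (180,180) and bowl at about (182,208). The funnel is at (347,168), the brush at (254,215), the spray at (232,250) and the carton at (110,200). The side view shows the handle at (258,308), bowl at (290,288) and funnel at (189,140).

```bash
cat >h.py <<'E'
import numpy as np,cv2
from station import *
from scipy.optimize import least_squares
def proj(c,X):
    p=(c["R"]@np.atleast_2d(X).T).T+c["t"]; q=(c["K"]@p.T).T; return q[:,:2]/q[:,2:]
def hsv(im): return cv2.cvtColor(im,cv2.COLOR_RGB2HSV)
def tri(cs,ps):
    f=lambda X:np.concatenate([proj(c,X)[0]-p for c,p in zip(cs,ps)])
    r=least_squares(f,[500,0,50.]); return r.x,np.abs(r.fun).max()
def big(m):
    n,l,s,c=cv2.connectedComponentsWithStats(m.astype(np.uint8)); i=1+s[1:,4].argmax(); return l==i
def onplane(c,p,z):
    d=c["R"].T@np.linalg.inv(c["K"])@np.array([p[0],p[1],1.]); o=-c["R"].T@c["t"]; return o+d*(z-o[2])/d[2]
E
python3 - <<'E'
from h import *
crops=[]
D={}
for n,box in(("scene",(140,160,90,80)),("side",(220,255,120,105))):
    im=cv2.imread(f"pics/{n}0.png")[:,:,::-1].copy(); H=hsv(im); c=calibration(n)
    x,y,w,h=box; roi=np.zeros(H.shape[:2],bool); roi[y:y+h,x:x+w]=1
    o=big(roi&(H[...,0]<14)&(H[...,1]>130)&(H[...,2]>90))
    m=big(roi&(abs(H[...,0].astype(int)-112)<10)&(H[...,1]>130))
    r2=np.zeros_like(roi)
    if n=="scene": r2[145:195,310:385]=1
    else: r2[120:165,155:225]=1
    g=big(r2&(abs(H[...,0].astype(int)-68)<18)&(H[...,1]>110))
    for nm,k in(("handle",o),("mat",m),("fun",g)):
        pts=np.argwhere(k)[:,::-1].astype(np.float32); D[n,nm]=pts
        print(n,nm,len(pts),pts.mean(0),cv2.boxPoints(cv2.minAreaRect(pts)).round(1).tolist(),pts.min(0),pts.max(0))
    crops.append(cv2.resize(im[y:y+h,x:x+w],(0,0),fx=400/w,fy=400/w,interpolation=cv2.INTER_CUBIC))
H0=max(k.shape[0] for k in crops)
cv2.imwrite("pics/crop1.png",np.hstack([cv2.copyMakeBorder(k,0,H0-k.shape[0],0,0,0) for k in crops])[:,:,::-1])
cs=[calibration("scene"),calibration("side")]
print(tri(cs,[D["scene","handle"].mean(0),D["side","handle"].mean(0)]))
E
```

```text
scene handle 140 [179.3     180.57143] [[175.89999389648438, 169.0], [182.0, 168.6999969482422], [183.10000610351562, 191.8000030517578], [177.0, 192.10000610351562]] [176. 169.] [183. 192.]
scene mat 1041 [173.56197 210.76176] [[151.5, 181.0], [197.6999969482422, 172.60000610351562], [208.3000030517578, 230.6999969482422], [162.0, 239.10000610351562]] [155. 177.] [208. 239.]
scene fun 1132 [349.94788 166.70319] [[323.0, 151.0], [372.0, 151.0], [372.0, 187.0], [323.0, 187.0]] [323. 151.] [372. 187.]
side handle 57 [259.2807  306.94736] [[245.8000030517578, 314.70001220703125], [272.29998779296875, 296.0], [273.70001220703125, 298.0], [247.1999969482422, 316.70001220703125]] [246. 297.] [273. 316.]
side mat 400 [273.6375 341.8225] [[256.0, 348.0], [283.5, 320.5], [293.0, 330.0], [265.5, 357.5]] [257. 326.] [292. 357.]
side fun 970 [187.49484 138.25154] [[163.0, 154.0], [163.0, 125.0], [213.0, 125.0], [213.0, 154.0]] [163. 125.] [213. 154.]
(array([ 499.41286367, -262.47361921,   43.13940787]), np.float64(0.8419999104714861))
```

View pics/crop1.png

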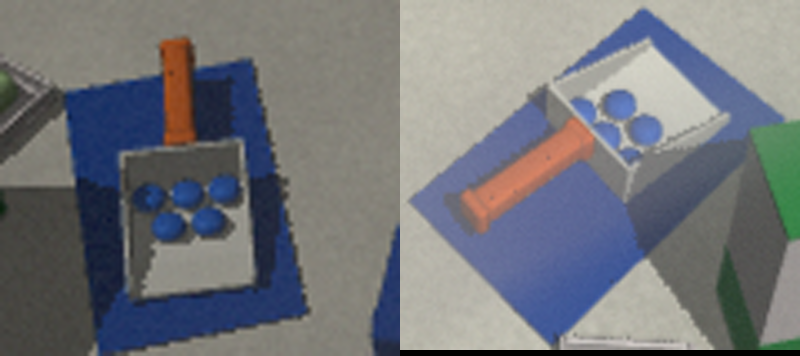

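The crop shows the handle end's top edge at scene crop (162–192, 40). The bowl corners are at (120,153), (244,140), (256,287) and (133,299), with the tablets in the rear half. I'll fit the scoop and mat models in both views.

```bash
cat > fit.py <<'E'
from h import *
cs={n:calibration(n) for n in("scene","side")}
u={"scene":lambda p:np.array(p)/4.444+[140,160]-.39,"side":lambda p:np.array(p)/3.333+[220,255]-.35}
S={"scene":{(-50,-43,42):(121,152),(-50,43,42):(243,140),(50,-43,14):(133,297),(50,43,14):(255,285),(-148,-10,45):(162,42),(-148,10,45):(191,40)},
"side":{(-50,43,42):(549,87),(50,43,14):(650,42),(50,-43,14):(728,114),(-50,-43,42):(633,163),(-50,-43,0):(628,199)}}
M={"scene":{(-120,-70,4):(63,93),(-120,70,4):(250,59),(120,70,4):(310,315),(120,-70,4):(98,355)},
"side":{(-120,70,4):(410,200),(120,70,4):(643,8),(-120,-70,4):(555,347)}}
def fit(T,fz):
    def f(q):
        c,s=np.cos(q[3]),np.sin(q[3]);R=np.array([[c,-s,0],[s,c,0],[0,0,1]]);out=[]
        for n in T:
            out.append(proj(cs[n],(R@np.array(list(T[n])).T).T+q[:3])-np.array([u[n](p) for p in T[n].values()]))
        return np.concatenate(out).ravel()
    r=least_squares(f,[580,-270,0,0],loss="soft_l1"); return r.x,np.abs(f(r.x)).reshape(-1,2).max(1)
for n,T in(("scoop",S),("mat",M)):
    q,e=fit(T,0); print(n,q.round(3),e.round(1))
# funnel rim: circle radius 73, fit to mask extents
def rim(q,c):
    a=np.linspace(0,2*np.pi,200); return proj(c,np.c_[q[0]+73*np.cos(a),q[1]+73*np.sin(a),0*a+q[2]])
ex={"scene":(322.5,372.5,150.5),"side":(162.5,213.5,None)}
def f(q):
    o=[]
    for n in cs:
        p=rim(q,cs[n]);o+=[p[:,0].min()-ex[n][0],p[:,0].max()-ex[n][1]]
    p=rim(q,cs["scene"]);o.append(p[:,1].min()-150.5);p=rim(q,cs["side"]);o.append(p[:,1].min()-124.5+0);return o
r=least_squares(f,[500,150,160.]);print("rim",r.x,np.round(r.fun,1))
for nm,p in(("brush near",(262,197)),("brush far",(248,234)),("spray base",(232,274)),("spray head",(236,212)),("carton",(110,200))):
    for z in(0,42,200): print(nm,z,onplane(cs["scene"],p,z).round())
print(state()["ee_rot"])
E
python3 fit.py
```

```text
scoop [ 7.48345e+02 -4.02891e+02  1.49774e+02 -1.22000e-01] [77.8 74.5 95.2 91.  60.  59.7 15.   5.1  7.6 13.6 17.4]
mat [ 5.74506e+02 -2.57699e+02  9.93000e+00  3.84000e-01] [  5.4   5.    2.5   2.5 113.7 116.5 110.9]
rim [509.81791058 245.49940881 163.11091155] [-0.9  0.7 -0.4  0.1  0.3 -0.1]
brush near 0 [503.   4.   0.]
brush near 42 [538.   6.  42.]
brush near 200 [669.  13. 200.]
brush far 0 [650. -26.   0.]
brush far 42 [679. -23.  42.]
brush far 200 [787. -11. 200.]
spray base 0 [788. -57.   0.]
spray base 42 [811. -53.  42.]
spray base 200 [899. -36. 200.]
spray head 0 [571. -72.   0.]
spray head 42 [603. -67.  42.]
spray head 200 [724. -48. 200.]
carton 0 [ 562. -476.    0.]
carton 42 [ 594. -454.   42.]
carton 200 [ 716. -374.  200.]
[ 9.82022428e-01  1.88763637e-01 -6.29202276e-05 -4.86741179e-04]
```

```bash
sed -i 's|"side":lambda p:np.array(p)/3.333|"side":lambda p:(np.array(p)-[400,0])/3.333|' fit.py; python3 fit.py | head -3
```

```text
scoop [ 5.98590e+02 -2.34031e+02  3.88400e+00  2.39000e-01] [0.9 0.5 1.4 0.8 0.8 0.6 1.4 2.2 0.8 1.4 1. ]
mat [ 5.61292e+02 -2.51300e+02 -6.15000e-01  3.44000e-01] [0.5 0.4 0.8 0.5 0.5 0.5 0.6]
rim [509.81791058 245.49940881 163.11091155] [-0.9  0.7 -0.4  0.1  0.3 -0.1]
```

>>> {"name": "carry_out", "arguments": {
  "moves": [
    [0.65,0.95,0,0,0,0,1],
    [0.65,0.95,0,0,0,-0.09,1],
    [0.65,0.95,0,0,0,-0.09,1],
    [0.65,0.95,0,0,0,-0.09,1],
    [0.65,0.95,0,0,0,-0.09,1],
    [0.65,0.95,0,0,0,-0.09,1],
    [0.65,0.95,0,0,0,-0.09,1],
    [0.65,0.95,0,0,0,-0.09,1],
    [0.65,0.95,0,0,0,-0.09,1],
    [0.65,0.95,0,0,0,-0.09,1]
  ]
}}

```text
time: 0.93
ee_pos: [379.7, -437.7, 253.0]
ee_rot: [0.993, 0.118, -0.0, -0.0]
force: [-0.2, 0.1, 0.4]
gripper_width: 85.5
grasp_force: 0.0
```

>>> {"name": "carry_out", "arguments": {
  "moves": [
    [0.66,0.91,0,0,0,0,1],
    [0.66,0.91,0,0,0,0,1],
    [0.66,0.91,0,0,0,0,1],
    [0.66,0.91,0,0,0,0,1],
    [0.66,0.91,0,0,0,0,1],
    [0.66,0.91,0,0,0,0,1],
    [0.66,0.91,0,0,0,0,1],
    [0.66,0.91,0,0,0,0,1],
    [0.66,0.91,0,0,0,0,1],
    [0.66,0.91,0,0,0,0,1]
  ]
}}

```text
time: 1.77
ee_pos: [511.6, -256.2, 253.2]
ee_rot: [0.993, 0.118, -0.0, 0.0]
force: [0.6, -0.5, 0.2]
gripper_width: 85.7
grasp_force: 0.0
```

```bash
python3 - <<'E'
from h import *
c=calibration("wrist"); im=camera("wrist"); np.savez("w1.npz",**c)
# overlay the fitted scoop model
q=np.array([598.6,-234.0,4]);a=.239
R=np.array([[np.cos(a),-np.sin(a),0],[np.sin(a),np.cos(a),0],[0,0,1]])
P=np.array([(-50,-43,42),(-50,43,42),(50,-43,14),(50,43,14),(-148,-10,45),(-148,10,45),(-60,-10,45),(-60,10,45)])
H=hsv(im);o=big((H[...,0]<14)&(H[...,1]>130)&(H[...,2]>70))
pts=np.argwhere(o)[:,::-1].astype(np.float32);print(len(pts),cv2.boxPoints(cv2.minAreaRect(pts)))
print(proj(c,(R@P.T).T+q).round(1).tolist())
for p in proj(c,(R@P.T).T+q): cv2.circle(im,tuple(int(v) for v in p.round()),3,(255,0,255),1)
cv2.imwrite("pics/w1.png",im[:,:,::-1]); s=state();print(s["joints"],s["ee_pos"],s["ee_rot"])
E
```

```text
1140 [[250. 144.]
 [268. 144.]
 [268. 219.]
 [250. 219.]]
[[295.6, 140.0], [222.3, 140.3], [296.0, 48.9], [221.3, 49.2], [267.1, 217.9], [251.5, 218.0], [267.5, 149.1], [250.5, 149.1]]
[-5.08666624e-01 -1.08195684e-01  1.66652124e+00 -1.11613069e-04
  1.58337922e+00  8.25549251e-01] [ 511.63341364 -256.12941243  253.25368138] [ 9.93011945e-01  1.18013860e-01 -7.81386094e-05  1.22985319e-05]
```

View pics/w1.png

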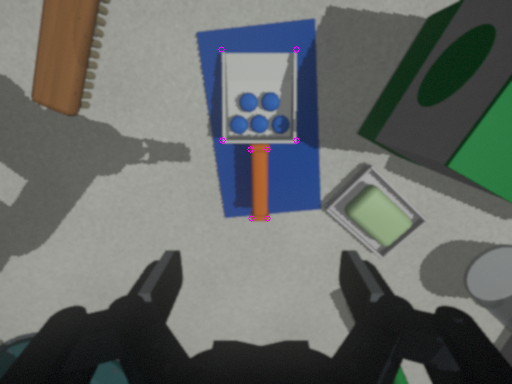

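The overlay matches the scoop to within about a pixel: handle at (259,180), bowl corners on the marks. I'll descend and grip.

>>> {"name": "carry_out", "arguments": {
  "moves": [
    [0.007,0.006,-0.2,0,0,0,1],
    [0.007,0.006,-0.4,0,0,0,1],
    [0.007,0.006,-0.6,0,0,0,1],
    [0.007,0.006,-0.75,0,0,0,1],
    [0.007,0.006,-0.85,0,0,0,1],
    [0.007,0.006,-0.92,0,0,0,1],
    [0.007,0.006,-0.96,0,0,0,1],
    [0.007,0.006,-0.98,0,0,0,1],
    [0.007,0.006,-1,0,0,0,1],
    [0.007,0.006,-1,0,0,0,1]
  ],
  "squeeze": 60
}}

```text
time: 2.65
ee_pos: [513.9, -254.0, 53.8]
ee_rot: [0.993, 0.119, 0.0, 0.0]
force: [0.7, 0.6, -0.8]
gripper_width: 85.5
grasp_force: 0.0
```

>>> {"name": "carry_out", "arguments": {
  "moves": [
    [0,0,-0.03,0,0,0,1],
    [0,0,-0.06,0,0,0,1],
    [0,0,-0.06,0,0,0,0.7],
    [0,0,-0.06,0,0,0,0.4],
    [0,0,-0.06,0,0,0,0.3],
    [0,0,-0.06,0,0,0,0.2],
    [0,0,-0.06,0,0,0,0.1],
    [0,0,-0.06,0,0,0,0],
    [0,0,-0.06,0,0,0,0],
    [0,0,-0.06,0,0,0,0]
  ],
  "squeeze": 60
}}

```text
time: 3.48
ee_pos: [513.8, -253.8, 41.6]
ee_rot: [0.993, 0.119, 0.0, 0.0]
force: [-0.3, -0.5, 4.2]
gripper_width: 19.2
grasp_force: 58.7
```

>>> {"name": "carry_out", "arguments": {
  "moves": [
    [0,0,0.03,0,0,0,0],
    [0,0,0.09,0.003,-0.01,0,0],
    [0,0,0.19,0.006,-0.025,0,0],
    [0,0,0.32,0.01,-0.04,0,0],
    [0,0,0.47,0.014,-0.055,0,0],
    [0,0,0.62,0.018,-0.07,0,0],
    [0,0,0.75,0.02,-0.08,0,0],
    [0,0,0.85,0.021,-0.086,0,0],
    [0,0,0.92,0.021,-0.086,0,0],
    [0,0,0.95,0.021,-0.086,0,0]
  ]
}}

```text
time: 4.32
ee_pos: [513.8, -253.9, 234.2]
ee_rot: [0.99, 0.119, 0.07, -0.007]
force: [0.8, -0.5, -2.2]
gripper_width: 18.9
grasp_force: 58.8
```

```bash
cat > plan.py <<'E'
from h import *
from scipy.spatial.transform import Rotation as Ro
G=np.array([-88.,0,34]);L=np.array([50.,0,7])
s=state();Rt=Ro.from_quat(s["ee_rot"]);p=s["ee_pos"]
F=Ro.from_euler("x",180,degrees=True)  # tool axes in scoop frame (tool x = scoop x, z down)
off=-3.0-0.6
def scoopR(h,th): return Ro.from_euler("z",h)*Ro.from_euler("y",th,degrees=True)
def tcp_for_lip(lip,h,th):
    R=scoopR(h,th); return lip+R.apply(G-L)+R.apply([0,0,3.0]),R*F
def lip_now():
    R=Rt*F.inv(); return p+R.apply([0,0,-3.0])+R.apply(L-G),R.as_euler("ZYX",degrees=True)
E
python3 - <<'E'
from plan import *
print(p,s["ee_rot"],s["gripper_width"],s["grasp_force"],s["force"]); print("lip",lip_now())
h=np.arctan2(245.5,509.8); d=np.array([np.cos(h),np.sin(h),0]); f=np.array([509.8,245.5,0])
for lip,th in((f-35*d+[0,0,230],-8),(f-30*d+[0,0,185],0),(f-30*d+[0,0,185],15)):
    q,R=tcp_for_lip(lip,h,th); print(th,q.round(1),((q-p)/200).round(3),((R*Rt.inv()).as_rotvec()/(np.pi/2)).round(3))
E
```

```text
[ 513.75593381 -253.92146653  234.18949924] [ 0.99042294  0.11866333  0.07018419 -0.00745674] 18.909246125317445 58.786649107933044 [ 0.84081526 -0.4791357  -2.18080165]
lip (array([ 650.62768676, -220.6856737 ,  223.91792101]), array([13.67189103, -8.09377926, -0.10914312]))
-8 [351.4 169.2 240.5] [-0.812  2.116  0.032] [0.001 0.001 0.134]
0 [358.4 172.6 215. ] [-0.777  2.133 -0.096] [-0.029  0.085  0.134]
15 [369.7 178.  249.7] [-0.72   2.16   0.078] [-0.085  0.242  0.132]
```

>>> {"name": "carry_out", "arguments": {
  "moves": [
    [-0.009,0.025,0,0,0,0.002,0],
    [-0.031,0.085,0,0,0,0.005,0],
    [-0.063,0.174,0,0,0,0.011,0],
    [-0.1,0.274,0,0,0,0.017,0],
    [-0.136,0.373,0,0,0,0.024,0],
    [-0.172,0.472,0,0,0,0.03,0],
    [-0.208,0.572,0,0,0,0.036,0],
    [-0.235,0.646,0,0,0,0.041,0],
    [-0.252,0.691,0,0,0,0.044,0],
    [-0.259,0.711,0,0,0,0.045,0]
  ]
}}

```text
time: 5.15
ee_pos: [461.0, -109.9, 230.2]
ee_rot: [0.986, 0.154, 0.068, -0.011]
force: [-1.0, -0.8, -2.1]
gripper_width: 18.9
grasp_force: 58.8
```

>>> {"name": "carry_out", "arguments": {
  "moves": [
    [-0.009,0.025,0,0,0,0.002,0],
    [-0.031,0.085,0,0,0,0.005,0],
    [-0.063,0.174,0,0,0,0.011,0],
    [-0.1,0.274,0,0,0,0.017,0],
    [-0.136,0.373,0,0,0,0.024,0],
    [-0.172,0.472,0,0,0,0.03,0],
    [-0.208,0.572,0,0,0,0.036,0],
    [-0.235,0.646,0,0,0,0.041,0],
    [-0.252,0.691,0,0,0,0.044,0],
    [-0.259,0.711,0,0,0,0.045,0]
  ]
}}

```text
time: 5.98
ee_pos: [409.6, 31.7, 231.2]
ee_rot: [0.98, 0.189, 0.068, -0.013]
force: [0.9, -0.2, -2.4]
gripper_width: 19.4
grasp_force: 58.9
```

>>> {"name": "carry_out", "arguments": {
  "moves": [
    [-0.009,0.025,0,0,0,0.002,0],
    [-0.031,0.085,0,0,0,0.005,0],
    [-0.063,0.174,0,0,0,0.011,0],
    [-0.1,0.274,0,0,0,0.017,0],
    [-0.136,0.373,0,0,0,0.024,0],
    [-0.172,0.472,0,0,0,0.03,0],
    [-0.208,0.572,0,0,0,0.036,0],
    [-0.235,0.646,0,0,0,0.041,0],
    [-0.252,0.691,0,0,0,0.044,0],
    [-0.259,0.711,0,0,0,0.045,0]
  ]
}}

```text
time: 6.82
ee_pos: [358.1, 173.6, 231.2]
ee_rot: [0.972, 0.223, 0.068, -0.016]
force: [0.2, 0.3, -2.5]
gripper_width: 19.2
grasp_force: 59.0
```

```bash
python3 - <<'E'
from plan import *
print("lip",lip_now(),s["joints"].round(2))
h=np.arctan2(245.5,509.8); d=np.array([np.cos(h),np.sin(h),0]); f=np.array([509.8,245.5,0])
R0=Rt
for back,z,th in((35,200,0),(30,180,15)):
    q,R=tcp_for_lip(f-back*d+[0,0,z],h,th); print(th,q.round(1),((q-p)/200).round(3),((R*R0.inv()).as_rotvec()/(np.pi/2)).round(3))
a=cv2.resize(camera("scene")[100:260,240:440],(400,320));b=cv2.resize(camera("side")[60:220,100:300],(400,320))
cv2.imwrite("pics/t1.png",np.hstack([a,b])[:,:,::-1])
E
```

```text
lip (array([484.7893156 , 235.03932305, 220.54797315]), array([ 2.58563836e+01, -7.94684252e+00,  1.56438957e-02])) [ 0.38 -0.62  2.08  0.01  1.54  1.5 ]
0 [353.9 170.4 230. ] [-0.021 -0.016 -0.006] [-0.039  0.079 -0.002]
15 [369.7 178.  244.7] [0.058 0.022 0.068] [-0.111  0.23  -0.002]
```

View pics/t1.png

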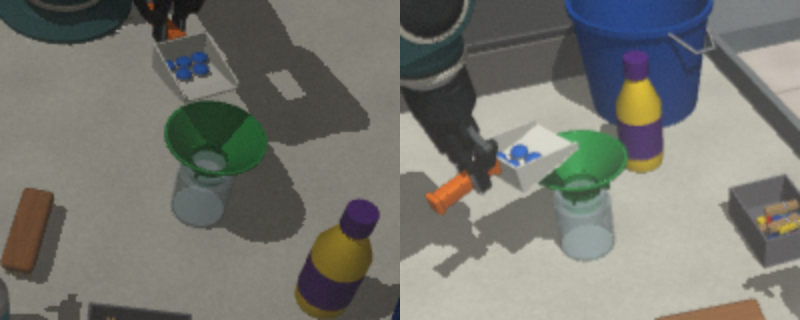

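The tablets are still in the back of the bowl. The lip is at about (222,92) in the scene crop and (560,137) in the side crop, near the funnel's near rim. I'll check it against the computed lip.

```bash
python3 - <<'E'
from plan import *
R=Rt*F.inv();g=p+R.apply([0,0,-3.0])
P=np.array([(-50,-43,42),(-50,43,42),(50,-43,14),(50,43,14),(-148,0,45)],float)
W=g+R.apply(P-G)
print(((proj(calibration("scene"),W)-[240,100])*2).round().tolist()); print(((proj(calibration("side"),W)-[100,60])*2+[400,0]).round().tolist())
h=np.arctan2(245.5,509.8); d=np.array([np.cos(h),np.sin(h),0]); f=np.array([509.8,245.5,0])
for back,z,th in((35,195,0),(32,185,8),(30,180,12),(30,180,16),(30,180,20),(30,180,24),(30,180,28),(30,180,32),(30,180,36),(30,180,40),(30,180,45),(30,180,50),(30,180,56)):
    q,R=tcp_for_lip(f-back*d+[0,0,z],h,th); print(th,((q-p)/200).round(3),((R*Rt.inv()).as_rotvec()/(np.pi/2)).round(3))
E
```

```text
[[154.0, 45.0], [207.0, 32.0], [186.0, 99.0], [241.0, 84.0], [151.0, 5.0]]
[[516.0, 166.0], [472.0, 140.0], [577.0, 139.0], [534.0, 116.0], [431.0, 196.0]]
0 [-0.022 -0.013 -0.031] [-0.038  0.079 -0.001]
8 [0.016 0.006 0.014] [-0.077  0.16  -0.001]
12 [0.042 0.018 0.034] [-0.096  0.2   -0.001]
16 [0.062 0.028 0.078] [-0.116  0.24  -0.001]
20 [0.084 0.038 0.121] [-0.135  0.28  -0.001]
24 [0.109 0.05  0.162] [-0.154  0.32  -0.001]
28 [0.137 0.064 0.2  ] [-0.174  0.36  -0.001]
32 [0.167 0.078 0.237] [-0.193  0.4   -0.001]
36 [0.199 0.093 0.271] [-0.212  0.44  -0.001]
40 [0.233 0.11  0.303] [-0.232  0.48  -0.001]
45 [0.278 0.132 0.338] [-0.256  0.53  -0.001]
50 [0.326 0.155 0.369] [-0.28   0.58  -0.001]
56 [0.387 0.184 0.4  ] [-0.309  0.64  -0.001]
```

>>> {"name": "carry_out", "arguments": {
  "moves": [
    [-0.006,-0.003,-0.008,-0.01,0.02,0,0],
    [-0.012,-0.007,-0.016,-0.02,0.04,0,0],
    [-0.018,-0.01,-0.025,-0.03,0.06,0,0],
    [-0.02,-0.012,-0.028,-0.038,0.079,0,0],
    [-0.005,-0.004,-0.012,-0.055,0.115,0,0],
    [0.008,0.003,0.005,-0.068,0.14,0,0],
    [0.022,0.009,0.018,-0.08,0.168,0,0],
    [0.036,0.015,0.03,-0.09,0.188,0,0],
    [0.05,0.022,0.054,-0.105,0.22,0,0],
    [0.062,0.028,0.078,-0.116,0.24,0,0]
  ]
}}

```text
time: 7.75
ee_pos: [371.3, 178.2, 246.7]
ee_rot: [0.965, 0.221, -0.138, 0.031]
force: [0.6, -0.7, -3.4]
gripper_width: 19.2
grasp_force: 59.0
```

```bash
python3 - <<'E'
from plan import *
print("lip",lip_now(),s["joints"].round(2),s["grasp_force"])
h=np.arctan2(245.5,509.8);print(h*57.3)
a=cv2.resize(camera("scene")[100:260,240:440],(400,320));b=cv2.resize(camera("side")[60:220,100:300],(400,320))
cv2.imwrite("pics/t2.png",np.hstack([a,b])[:,:,::-1])
E
```

```text
lip (array([483.00821526, 232.18213787, 179.26662936]), array([25.76639127, 16.27218413,  0.03116261])) [ 0.4  -0.3   1.86 -0.02  1.87  1.51] 58.99074912071228
25.715564858109847
```

View pics/t2.png

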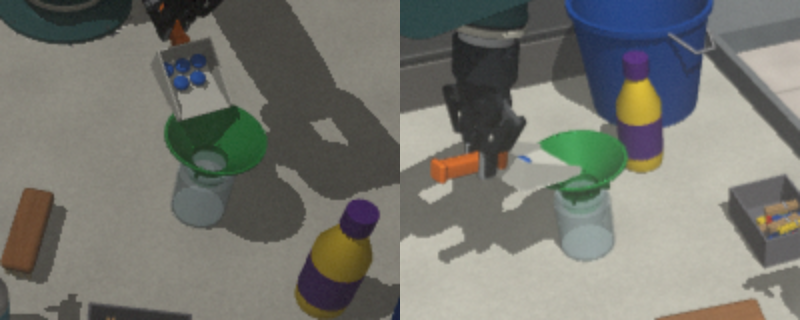

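The tablets are still at the back, and the lip at about (206,112) is inside the funnel mouth. I'll keep tilting slowly.

>>> {"name": "carry_out", "arguments": {
  "moves": [
    [0.011,0.005,0.021,-0.01,0.02,0,0],
    [0.022,0.01,0.043,-0.019,0.04,0,0],
    [0.034,0.016,0.064,-0.029,0.06,0,0],
    [0.047,0.022,0.084,-0.038,0.08,0,0],
    [0.061,0.029,0.103,-0.048,0.1,0,0],
    [0.075,0.036,0.122,-0.058,0.12,0,0],
    [0.09,0.043,0.141,-0.067,0.14,0,0],
    [0.105,0.05,0.159,-0.077,0.16,0,0],
    [0.121,0.058,0.176,-0.086,0.18,0,0],
    [0.137,0.065,0.193,-0.096,0.2,0,0]
  ]
}}

```text
time: 8.68
ee_pos: [398.3, 191.3, 285.4]
ee_rot: [0.927, 0.212, -0.301, 0.068]
force: [-0.1, 0.3, -1.7]
gripper_width: 18.8
grasp_force: 59.0
```

```bash
python3 - <<'E'
from plan import *
print("lip",lip_now(),s["joints"].round(2),s["grasp_force"])
a=cv2.resize(camera("scene")[100:260,240:440],(400,320));b=cv2.resize(camera("side")[60:220,100:300],(400,320))
cv2.imwrite("pics/t3.png",np.hstack([a,b])[:,:,::-1])
E
```

```text
lip (array([482.83238692, 232.27513524, 180.05151669]), array([25.83188411, 36.0056285 ,  0.11199941])) [ 0.41 -0.04  1.64 -0.03  2.18  1.52] 59.0227872133255
```

View pics/t3.png

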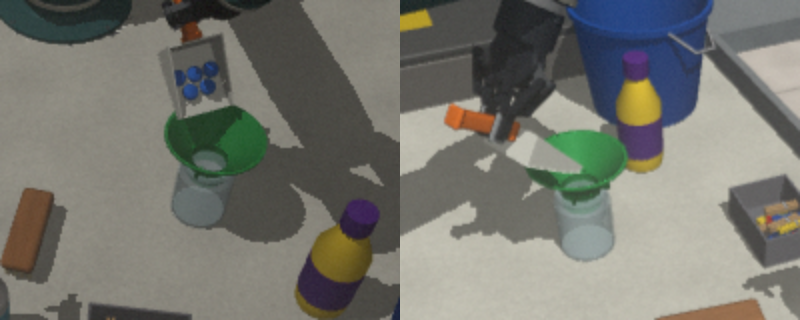

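The tablets are just starting to slide, centred at about (197,78). I'll tilt on more slowly.

>>> {"name": "carry_out", "arguments": {
  "moves": [
    [0.008,0.004,0.008,-0.005,0.01,0,0],
    [0.016,0.008,0.016,-0.01,0.02,0,0],
    [0.025,0.012,0.024,-0.015,0.03,0,0],
    [0.034,0.017,0.032,-0.02,0.04,0,0],
    [0.043,0.021,0.039,-0.024,0.05,0,0],
    [0.052,0.026,0.046,-0.029,0.06,0,0],
    [0.061,0.03,0.053,-0.034,0.07,0,0],
    [0.07,0.034,0.06,-0.039,0.08,0,0],
    [0.079,0.039,0.067,-0.044,0.09,0,0],
    [0.088,0.043,0.074,-0.048,0.1,0,0]
  ]
}}

```text
time: 9.62
ee_pos: [415.9, 200.2, 300.3]
ee_rot: [0.897, 0.206, -0.382, 0.087]
force: [0.4, 0.0, -0.9]
gripper_width: 18.9
grasp_force: 59.1
```

```bash
cat > look.py <<'E'
from plan import *
import sys
print("lip",lip_now(),s["joints"].round(2),s["grasp_force"])
for n,(x,y) in(("scene",(240,100)),("side",(100,60))):
    im=camera(n)[y:y+160,x:x+200];H=hsv(im)
    m=(abs(H[...,0].astype(int)-110)<12)&(H[...,1]>110)
    if n=="side": m[:70,90:]=0   # bucket
    k,l,st,ce=cv2.connectedComponentsWithStats(m.astype(np.uint8))
    print(n,[(ce[i]*2).round().tolist()+[int(st[i,4])] for i in range(1,k) if st[i,4]>2])
    globals()[n]=im
cv2.imwrite(sys.argv[1],np.hstack([cv2.resize(scene,(400,320)),cv2.resize(side,(400,320))])[:,:,::-1])
E
python3 look.py pics/t4.png
```

```text
lip (array([482.50916869, 232.62727073, 180.13210929]), array([25.87476961, 46.07966531,  0.13382021])) [ 0.41  0.08  1.53 -0.04  2.33  1.52] 59.120975732803345
scene [[396.0, 311.0, 25]]
side [[178.0, 34.0, 8], [376.0, 216.0, 5]]
```

View pics/t4.png

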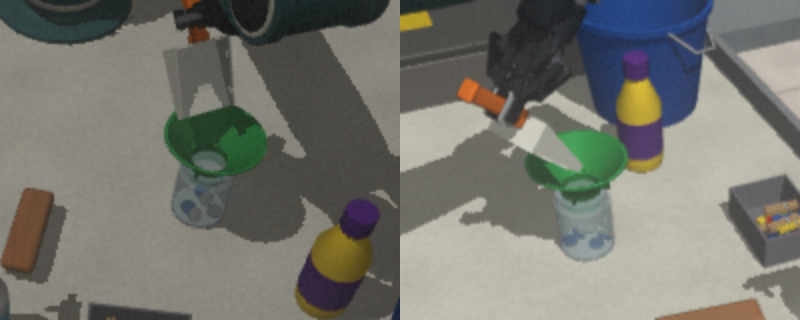

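Blue tablets lie on the jar's floor, at about (195,205) in the scene crop and (580,240) in the side crop. The scoop is empty. I'll level it and carry it back.

>>> {"name": "carry_out", "arguments": {
  "moves": [
    [-0.036,-0.017,0.02,0.02,-0.04,0,0],
    [-0.088,-0.043,0.026,0.048,-0.1,0,0],
    [-0.135,-0.065,0.023,0.078,-0.16,0,0],
    [-0.178,-0.086,0,0.107,-0.22,0,0],
    [-0.214,-0.103,-0.045,0.136,-0.28,0,0],
    [-0.245,-0.118,-0.09,0.165,-0.34,0,0],
    [-0.275,-0.132,-0.1,0.194,-0.4,0,0],
    [-0.3,-0.145,-0.096,0.223,-0.46,0,0],
    [-0.3,-0.145,-0.096,0.223,-0.46,0,0],
    [-0.3,-0.145,-0.096,0.223,-0.46,0,0]
  ]
}}

```text
time: 10.55
ee_pos: [354.8, 170.7, 282.1]
ee_rot: [0.975, 0.224, 0.001, -0.001]
force: [1.1, 0.1, -1.9]
gripper_width: 19.0
grasp_force: 59.1
```

```bash
python3 look.py pics/t5.png; python3 - <<'E'
from plan import *
q=np.array([513.8,-253.9,41.6]);R=Ro.from_euler("z",.239)*F
print(p,(q-p)/200,(R*Rt.inv()).as_rotvec()/(np.pi/2))
E
```

```text
lip (array([479.03864103, 230.97726985, 252.39798849]), array([25.86082475, -0.13083019,  0.11624221])) [ 0.38 -0.53  1.95  0.    1.72  1.5 ] 59.08178687095642
scene [[396.0, 312.0, 24]]
side [[174.0, 12.0, 80], [376.0, 217.0, 6]]
[355.71056778 171.10875052 281.0969895 ] [ 0.79044716 -2.12504375 -1.19748495] [-0.00105846 -0.00133318 -0.1352594 ]
```

View pics/t5.png

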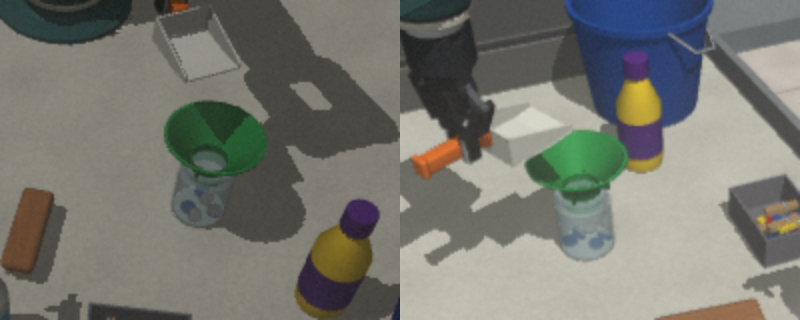

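The scoop and funnel are both clear of tablets, and the jar stands upright. Carrying the scoop back.

>>> {"name": "carry_out", "arguments": {
  "moves": [
    [0.01,-0.03,0,0,0,-0.002,0],
    [0.035,-0.1,0,0,0,-0.006,0],
    [0.075,-0.2,0,0,0,-0.012,0],
    [0.12,-0.32,0,0,0,-0.02,0],
    [0.165,-0.44,0,0,0,-0.03,0],
    [0.2,-0.55,0,0,0,-0.04,0],
    [0.24,-0.66,0,0,0,-0.045,0],
    [0.275,-0.75,0,0,0,-0.05,0],
    [0.295,-0.8,0,0,0,-0.05,0],
    [0.3,-0.82,0,0,0,-0.05,0]
  ]
}}

```text
time: 11.48
ee_pos: [416.4, 5.7, 280.3]
ee_rot: [0.983, 0.185, -0.001, -0.001]
force: [0.5, 0.4, -1.3]
gripper_width: 18.9
grasp_force: 59.0
```

>>> {"name": "carry_out", "arguments": {
  "moves": [
    [0.01,-0.03,0,0,0,-0.002,0],
    [0.035,-0.1,0,0,0,-0.006,0],
    [0.075,-0.2,0,0,0,-0.012,0],
    [0.12,-0.32,0,0,0,-0.02,0],
    [0.165,-0.44,0,0,0,-0.03,0],
    [0.2,-0.55,0,0,0,-0.04,0],
    [0.24,-0.66,-0.05,0,0,-0.045,0],
    [0.275,-0.75,-0.1,0,0,-0.05,0],
    [0.295,-0.8,-0.15,0,0,-0.05,0],
    [0.3,-0.82,-0.18,0,0,-0.05,0]
  ]
}}

```text
time: 12.32
ee_pos: [475.9, -157.4, 243.4]
ee_rot: [0.989, 0.147, -0.001, -0.002]
force: [0.4, 0.7, -2.3]
gripper_width: 19.1
grasp_force: 59.0
```

>>> {"name": "carry_out", "arguments": {
  "moves": [
    [0.01,-0.03,0,0,0,-0.002,0],
    [0.035,-0.1,-0.02,0,0,-0.006,0],
    [0.075,-0.2,-0.06,0,0,-0.012,0],
    [0.11,-0.29,-0.12,0,0,-0.02,0],
    [0.14,-0.37,-0.18,0,0,-0.028,0],
    [0.16,-0.43,-0.24,0,0,-0.032,0],
    [0.18,-0.47,-0.3,0,0,-0.035,0],
    [0.19,-0.485,-0.36,0,0,-0.035,0],
    [0.19,-0.485,-0.4,0,0,-0.035,0],
    [0.19,-0.485,-0.42,0,0,-0.035,0]
  ]
}}

```text
time: 13.15
ee_pos: [513.4, -253.4, 159.7]
ee_rot: [0.993, 0.12, -0.0, -0.002]
force: [-1.2, 0.9, -2.5]
gripper_width: 19.1
grasp_force: 59.1
```

```bash
python3 - <<'E'
from plan import *
q=np.array([513.8,-253.9,41.6]);R=Ro.from_euler("z",.239)*F
print(p,(q-p)/200,(R*Rt.inv()).as_rotvec()/(np.pi/2),s["force"],s["grasp_force"])
E
```

```text
[ 513.39047185 -253.3648438   159.73662312] [ 0.00204764 -0.00267578 -0.59068312] [-0.00199403 -0.00070737 -0.00059888] [-1.15579681  0.94289178 -2.50956789] 59.050227999687195
```

>>> {"name": "carry_out", "arguments": {
  "moves": [
    [0.002,-0.003,-0.06,0,0,0,0],
    [0.002,-0.003,-0.15,0,0,0,0],
    [0.002,-0.003,-0.25,0,0,0,0],
    [0.002,-0.003,-0.35,0,0,0,0],
    [0.002,-0.003,-0.43,0,0,0,0],
    [0.002,-0.003,-0.49,0,0,0,0],
    [0.002,-0.003,-0.53,0,0,0,0],
    [0.002,-0.003,-0.555,0,0,0,0],
    [0.002,-0.003,-0.57,0,0,0,0],
    [0.002,-0.003,-0.58,0,0,0,0]
  ]
}}

```text
time: 13.98
ee_pos: [514.3, -254.6, 45.5]
ee_rot: [0.993, 0.12, 0.001, -0.001]
force: [0.5, -0.4, -1.8]
gripper_width: 19.0
grasp_force: 59.1
```

>>> {"name": "carry_out", "arguments": {
  "moves": [
    [0,0,-0.005,0,0,0,0],
    [0,0,-0.01,0,0,0,0],
    [0,0,-0.01,0,0,0,0],
    [0,0,-0.01,0,0,0,0.25],
    [0,0,-0.01,0,0,0,0.5],
    [0,0,-0.01,0,0,0,0.8],
    [0,0,-0.01,0,0,0,1],
    [0,0,-0.01,0,0,0,1],
    [0,0,-0.01,0,0,0,1],
    [0,0,-0.01,0,0,0,1]
  ]
}}

```text
time: 14.82
ee_pos: [514.1, -254.5, 43.1]
ee_rot: [0.993, 0.119, 0.0, -0.001]
force: [0.3, -0.5, 0.0]
gripper_width: 85.6
grasp_force: 0.0
```

>>> {"name": "carry_out", "arguments": {
  "moves": [
    [0,0,0.05,0,0,0,1],
    [0,0,0.15,0,0,0,1],
    [0,0,0.3,0,0,0,1],
    [0,0,0.5,0,0,0,1],
    [0,0,0.7,0,0,0,1],
    [0,0,0.85,0,0,0,1],
    [0,0,0.95,0,0,0,1],
    [0,0,1,0,0,0,1],
    [0,0,1,0,0,0,1],
    [0,0,1,0,0,0,1]
  ]
}}

```text
time: 15.65
ee_pos: [513.9, -254.4, 242.5]
ee_rot: [0.993, 0.119, 0.0, -0.001]
force: [-0.8, 0.8, -1.0]
gripper_width: 85.1
grasp_force: 0.0
```

```bash
python3 - <<'E'
from h import *
a=cv2.resize(camera("scene")[120:310,50:430],(800,400));b=cv2.resize(camera("wrist")[:200],(512,200))
cv2.imwrite("pics/end.png",np.vstack([a,cv2.copyMakeBorder(b,0,0,0,288,0)])[:,:,::-1])
E
```

```text
(no output)
```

View pics/end.png

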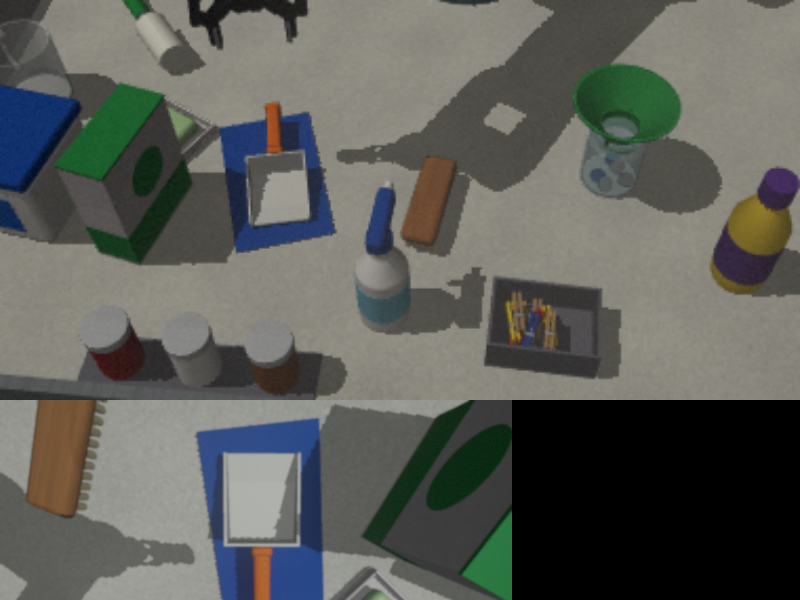

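The empty scoop lies flat on the mat at about (278,190). The funnel and jar stand upright at about (620,130), and nothing else has moved.

```bash
python3 -c "from station import *; print(job_done())"
```

```text
the job is handed in; nothing more can be done
None
```

I poured the tablets through the funnel into the jar, put the empty scoop back right way up on the mat, and handed the job in at about 16 s. The last pictures show the scoop and funnel empty, the jar upright and nothing else moved, though I did not count all five tablets through the glass and no verdict was returned.

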